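# Weigh down a glued strip and rake its seam

## Task

The dark strip has just been glued to the board: take every metal tin off the shelf, lifting it up over the rail that holds it in, and set it down gently, upright and wholly on the strip to weigh it down. With all the tins in place, take the scribe from its block and draw its point slowly (about 2 to 4 cm a second), down at the board, along the seam where the strip meets the board: from the left end of the edge nearest the robot to the right-hand corner, then round the corner and along the right-hand end to the back (left and right as seen from the robot). Stand the scribe back in its block, see that all the tins are still wholly on the strip, and leave everything else alone.

Things in the scene. Friction and masses are not known exactly. Their poses are not given: they have to be found in the camera images.
- tinA: one of up to four identical closed tins of screws: plain grey metal cylinder with a white paper band, 58 mm diameter, 50 mm tall, about 0.35 kg (varies); origin at the centre of its underside, z up. It starts upright on the rack's shelf; may be absent (then None)
- tinB: one of up to four identical closed tins of screws: plain grey metal cylinder with a white paper band, 58 mm diameter, 50 mm tall, about 0.35 kg (varies); origin at the centre of its underside, z up. It starts upright on the rack's shelf; may be absent (then None)
- tinC: one of up to four identical closed tins of screws: plain grey metal cylinder with a white paper band, 58 mm diameter, 50 mm tall, about 0.35 kg (varies); origin at the centre of its underside, z up. It starts upright on the rack's shelf; may be absent (then None)
- tinD: one of up to four identical closed tins of screws: plain grey metal cylinder with a white paper band, 58 mm diameter, 50 mm tall, about 0.35 kg (varies); origin at the centre of its underside, z up. It starts upright on the rack's shelf; may be absent (then None)
- rack: fixed wooden shelf, 134 (x) x 380 (y) mm, open above, left or right of the work area. Origin: centre of its underside; front (-x) faces the robot. Shelf top 60 mm above the origin; front and rear retaining rails 12 mm thick at the x edges, tops at 84 mm (24 mm above the shelf), 110 mm clear between them; end boards 15 mm thick, inner faces at y = +-175 mm, tops at 100 mm
- board: fixed pale board, 200 (x) x 360 (y) x 18 mm, flat on the table, with a dark strip 100 (x) x 300 (y) x 8 mm glued centrally on top. Origin: centre of the board's underside; x points away from the robot, y to its left, z up. Board top 18 mm, strip top 26 mm above the origin. Stands on the other side from the rack, turned a little
- scribe: hand scribe, 190 mm long, 70 g, upright in its block: black round handle 24 mm diameter, 90 mm long, above a steel shaft 8 mm diameter, 100 mm long, ending in a 14 mm cone, 2.4 mm wide at the point. Origin at the point, z up: handle from 100 to 190 mm above the origin. In the block the handle's underside rests on the block's top, the point 10 mm above the table
- scribe_tip (a point): the scribe's point (same place as the scribe's origin)
- block: fixed wooden tool block, 70 x 70 mm, 110 mm tall, with one upright through-hole 16 mm in diameter in the middle of its top; origin at the centre of its underside
- seam0 (a point): seam point 0 of 0 to 7, in tracing order, where the strip's edge meets the board's top (the strip rises 8 mm beside it, on the +x side in the board's axes): left end of the front seam, 10 mm in from the strip's left end
- seam1 (a point): seam point 1 of 0 to 7, in tracing order, where the strip's edge meets the board's top (the strip rises 8 mm beside it, on the +x side in the board's axes): on the front seam, between the points before and after it
- seam2 (a point): seam point 2 of 0 to 7, in tracing order, where the strip's edge meets the board's top (the strip rises 8 mm beside it, on the +x side in the board's axes): on the front seam, between the points before and after it
- seam3 (a point): seam point 3 of 0 to 7, in tracing order, where the strip's edge meets the board's top (the strip rises 8 mm beside it, on the +x side in the board's axes): on the front seam, between the points before and after it
- seam4 (a point): seam point 4 of 0 to 7, in tracing order, where the strip's edge meets the board's top (the strip rises 8 mm beside it, on the +x side in the board's axes): on the front seam, between the points before and after it
- seam5 (a point): seam point 5 of 0 to 7, in tracing order, where the strip's edge meets the board's top (the strip rises 8 mm beside it, on the +x, +y side in the board's axes): front right corner of the strip
- seam6 (a point): seam point 6 of 0 to 7, in tracing order, where the strip's edge meets the board's top (the strip rises 8 mm beside it, on the +y side in the board's axes): on the right-hand seam, between the points before and after it
- seam7 (a point): seam point 7 of 0 to 7, in tracing order, where the strip's edge meets the board's top (the strip rises 8 mm beside it, on the +y side in the board's axes): end of the right-hand seam, 5 mm short of the strip's rear right corner
- screwbox: small cardboard box 50 x 46 x 50 mm standing among the tins on the rack; not part of the job: leave it alone. Origin at its underside
- pencil: flat red carpenter's pencil, 150 x 8 x 7 mm, lying on the board behind the strip; not part of the job: leave it alone. Origin at its underside
- flowerpot: terracotta pot, 100 mm wide, 90 mm tall; not part of the job: leave it alone. Origin at its underside
- spraycan: spray can, 60 mm wide, 170 mm tall; not part of the job: leave it alone. Origin at its underside
- tape: yellow tape measure case, 70 x 42 x 66 mm; not part of the job: leave it alone. Origin at its underside
- jar: jar, 70 mm wide, 90 mm tall; not part of the job: leave it alone. Origin at its underside

How it is judged:
On the way, in this order (a step that is already met when the one before it is completed fails the run):
1. Every tin that is present stands upright and wholly on the strip (x of tinA in the frame of board between -0.025 and 0.025 m and y of tinA in the frame of board between -0.125 and 0.125 m and z of tinA in the frame of board between 0.021 and 0.034 m and angle between each of tinA, tinB, tinC, tinD's own z axis and vertical below 0.12 rad and linear speed of each of tinA, tinB, tinC, tinD below 0.03 m/s and x of tinB in the frame of board between -0.025 and 0.025 m and y of tinB in the frame of board between -0.125 and 0.125 m and z of tinB in the frame of board between 0.021 and 0.034 m and x of tinC in the frame of board between -0.025 and 0.025 m and y of tinC in the frame of board between -0.125 and 0.125 m and z of tinC in the frame of board between 0.021 and 0.034 m and x of tinD in the frame of board between -0.025 and 0.025 m and y of tinD in the frame of board between -0.125 and 0.125 m and z of tinD in the frame of board between 0.021 and 0.034 m), for 0.3 s.
2. The scribe's point reaches seam point 0 (distance between scribe_tip and seam0 below 0.01 m), for 0.06 s.
3. The scribe's point reaches seam point 1 (distance between scribe_tip and seam1 below 0.01 m), for 0.06 s.
4. The scribe's point reaches seam point 2 (distance between scribe_tip and seam2 below 0.01 m), for 0.06 s.
5. The scribe's point reaches seam point 3 (distance between scribe_tip and seam3 below 0.01 m), for 0.06 s.
6. The scribe's point reaches seam point 4 (distance between scribe_tip and seam4 below 0.01 m), for 0.06 s.
7. The scribe's point reaches seam point 5 (distance between scribe_tip and seam5 below 0.01 m), for 0.06 s.
8. The scribe's point reaches seam point 6 (distance between scribe_tip and seam6 below 0.01 m), for 0.06 s.
9. The scribe's point reaches seam point 7 (distance between scribe_tip and seam7 below 0.01 m), for 0.06 s.
At the end, for the whole second after the job is handed in: Every tin present stands at rest, upright (within 0.12 rad) and wholly on the strip (overhanging by no more than 4 mm); the scribe stands upright and at rest in the block's hole, its handle down on the block (point within 12 mm of the hole's axis and 4 to 16 mm above the table) (all of step 1 and horizontal distance between scribe_tip and block below 0.012 m and height (world z) of scribe_tip between 0.004 and 0.016 m and angle between scribe's own z axis and vertical below 0.12 rad and linear speed of scribe below 0.03 m/s); the robot touches nothing.
It fails at once if a tin is dropped or thrown (falls free faster than 1.3 m/s, a fall of about 9 cm) ((linear speed of tinA above 1.3 m/s and contact force between the fingers and tinA below 0.3 N) or (linear speed of tinB above 1.3 m/s and contact force between the fingers and tinB below 0.3 N) or (linear speed of tinC above 1.3 m/s and contact force between the fingers and tinC below 0.3 N) or (linear speed of tinD above 1.3 m/s and contact force between the fingers and tinD below 0.3 N)).
It fails at once if the scribe moves faster than 15 cm/s while touching the board or its strip, or while its point is at one of seam points 1 to 6 ((contact force between scribe and board above 0.2 N or distance between scribe_tip and seam1 below 0.01 m or distance between scribe_tip and seam2 below 0.01 m or distance between scribe_tip and seam3 below 0.01 m or distance between scribe_tip and seam4 below 0.01 m or distance between scribe_tip and seam5 below 0.01 m or distance between scribe_tip and seam6 below 0.01 m) and linear speed of scribe above 0.15 m/s).
It fails at once if something that is not part of the job is shifted more than 5 cm (7 cm for the cardboard box and the pencil) (distance of any of screwbox, pencil from where it was at the start of the episode above 0.07 m or distance of any of flowerpot, spraycan, tape, jar from where it was at the start of the episode above 0.05 m).
Of tinA, tinB, tinC, tinD only 2 to 4 are there at a start; the rules pass over those that are not, and their reading is None.
At some moment in a run one of tinA, tinB, tinC, tinD may be knocked a few centimetres aside while the robot is not near it.
It also fails if it takes over 210 s, if anything falls off the work surface, if the arm or the gripper's body presses on something with over 40 N, if the wrist force passes 120 N, or if a joint passes its speed limit or range.

## Robot

A 6-joint arm with a two-finger parallel gripper is mounted at the origin on the work surface. World frame = base frame: x ahead of the robot, y to its left, z up, the work surface at z = 0. Lengths are in m, angles in rad, forces in N, time in s.
With the tool pointing down it reaches from about 0.275 to 1 m from the base axis. Payload 8.4 kg.
Tool frame: the origin (TCP) lies at the centre of the arm's flange, where the gripper is bolted on; the fingertips stand 173 mm ahead of it and the grasp point (between the pads) lies 155 mm ahead of it (tcp_to_tips is the z of the fingertips in the tool frame, in m); z points along the fingers, y is the line along which they close (so a half turn about z gives the same grasp; the last joint's range is limited). The gripper opens to 85 mm and grips with 20 to 120 N. Pads are 22 mm wide; open, the fingers measure 114 mm over their backs; the gripper's body (76 mm by 85 mm) begins 54 mm behind the grasp point. The pads swing forward as they close: fully open they stand 13 mm farther back than shut.
Start: joints at [1.346, 0.353, 1.633, -0, 1.155, -0.002], TCP at [0.138, 0.61, 0.405] pointing down, gripper open.
Joint ranges: [-2.63, 2.63], [-0.92, 2.1], [0.06, 2.66], [-1.3, 4.44], [0, 2.69], [-3.02, 3.02]. Speed limits (rad/s): [2.22, 2.22, 2.79, 3.14, 3.14, 3.14].

## Interface

Orientations are given as a unit quaternion [x, y, z, w].
In Python, from bench import observe, get_image, camera_info, job_done, spot_in, masks_of, tcp_to_tips gives the robot as it stands.
- The arm moves only by the tool step_arm, never from a script. Its argument "commands" is a list of rows, each a list of 4 numbers: the shift along the tool's x, y, z in units of 50 mm (1.0 is 50 mm), then the turn about the tool's z in units of 10 degrees (1.0 is 10 degrees). A call has 1 to 20 rows; each row shifts and turns the commanded pose from where the row before left it, along the tool's axes as they then stand; what a row does not reach is not made up. A row lasts 1/8 s, in which the tool goes at most 62.5 mm and 10.7 degrees, less where a joint would pass 70% of its speed; a pose out of reach is approached as far as the arm can. A call is refused whole if a number of a shift passes 1 or a number of a turn 1, either way. A call with a gripper value outside its range is refused whole. "grip" is the closure, from 0 (fully open) to 1 (shut), set as the call begins (left out, the last holds). The fingers move at their own pace and stop on an object; "force" is the grip in N (left out, the last holds). Time passes only in rows, so rows that do not move let the fingers close. It gives the time, the measured TCP pose, the force, the opening and the grip force at its end, in the units of the state.
- observe(): the state, without advancing time (a new reading comes with each control period).
- get_image(name): name is "side" or "top" or "wrist"; returns the picture (480x640x3 uint8, blue, green, red); there is no depth.
- camera_info(name): a dict with "fx", "fy", "cx", "cy" (pixels), "position" and "attitude" of the camera in the world; the wrist camera has in their place "tool_from_camera" (4x4, takes a point from camera to tool coordinates, whose origin is the TCP and whose axes are the flange's). Camera axes: x right, y up, looking along -z (the intrinsics and any distortion apply to the point x, -y, -z); pixel columns grow to the right and rows downward; lengths in m; the calibration is good to about 2 mm. A picture is of the moment at which its call begins: read the wrist's pose just before it. camera_info takes no time and is no camera call.
- job_done(): hands the job in; it is judged then, once.
Trained networks look in the newest picture that a camera, given by its name, has taken for a name from the list of things; names that differ only in an ending like _2 or _b are one class to them, and where a whole thing is asked for, a point or a joint stands for the part that bears it (a point fixed in the world has none). Each returns a list of dicts, best first, with "conf" (0 to 1); they miss things now and then, are a little off and sometimes report something else, mostly with a low value. They report only what shows in the picture. A call takes as long as a camera call.
- spot_in(camera, target): "bbox" ([left, top, right, bottom] in pixels, round what is visible of it).
- masks_of(camera, target): "mask" (480x640 bool, what is visible of it) and "bbox" ([left, top, right, bottom] in pixels, round what is visible of it).
The state is a dict: "t": time; "joint_positions": joint angles; "joint_vel": joint speeds; "joint_efforts": joint torques, N m; "tcp_pos": TCP position; "tcp_rot": TCP orientation; "contact_force": force on the tool from outside, world axes, zero at the start; "moment": the same for the moment, N m; "opening": finger opening in m; "grasp_force": force on a finger pad.
Only numpy, scipy, OpenCV 4.12 (cv2) and the standard library are available. Lean on these libraries where they do the work, as an engineer would, in place of code of your own. Each camera call takes 0.05 s, during which the arm holds its last target. There are 200 camera calls.

## Working session

There is one attempt and no reset: what is moved stays moved. The work goes in short steps, Python scripts to look and compute and a tool call to move; the robot and the scene stay as the last step left them, time stands still between calls to the robot, and variables do not carry over. Pictures are saved under pics/ and viewed, at most 14 in all, crops included, and the job is handed in when it is done.

Besides the shell and the picture viewer there is one more tool, called after ">>>" as name([rows], argument=value, ...), one row to a line, values as JSON. step_arm: Moves the arm, as the interface text tells. Its arguments: {"type":"object","properties":{"commands":{"type":"array"},"grip":{"type":"number"},"force":{"type":"number"}},"required":["commands"]}

```bash
ls; mkdir -p pics; python3 - <<'E'
from bench import *
import cv2
for n in ("side","top"):
    cv2.imwrite(f"pics/{n}0.png",get_image(n)); 
for n in ("side","top","wrist"): print(n,camera_info(n))
print(observe(),tcp_to_tips)
for t in ["tinA","screwbox","scribe","block","board","rack","pencil","flowerpot","spraycan","tape","jar"]:
    print(t,[(d['bbox'],round(d['conf'],2)) for d in spot_in("top",t)][:6])
E
```

```text
pics
side {'fx': 443.2663661295131, 'fy': 443.2663661295131, 'cx': 316.1351372907979, 'cy': 241.1449969948388, 'position': array([ 0.16911313, -0.48955341,  0.67832208]), 'attitude': array([ 0.36873433, -0.15017551, -0.34130592,  0.85146496])}
top {'fx': 585.3149812661397, 'fy': 585.3149812661397, 'cx': 319.3808165010653, 'cy': 231.45667339345152, 'position': array([ 0.46761987, -0.01173226,  1.47294453]), 'attitude': array([ 0.03476621, -0.03750315, -0.69662806,  0.71560756])}
wrist {'fx': 344.2632521860333, 'fy': 344.2632521860333, 'cx': 320.59657044241266, 'cy': 242.5034370813094, 'tool_from_camera': array([[ 5.61451648e-04,  9.44936527e-01,  3.27253180e-01,
         8.39416782e-02],
       [ 9.99999176e-01, -9.08339730e-04,  9.07163697e-04,
         3.26658927e-04],
       [ 1.15446918e-03,  3.27252401e-01, -9.44936259e-01,
         3.12887439e-02],
       [ 0.00000000e+00,  0.00000000e+00,  0.00000000e+00,
         1.00000000e+00]])}
{'t': 0.1, 'joint_positions': array([ 1.34559734e+00,  3.53550146e-01,  1.63403987e+00, -1.92146187e-05,
        1.15519783e+00, -2.40349044e-03]),
[... 772 characters left out ...]
85.8, 190.5, 298.2, 207.9], 0.62)]
block [([278.3, 188.6, 308.5, 221.0], 0.59), ([129.7, 238.4, 296.5, 311.5], 0.51)]
board [([343.7, 232.5, 490.8, 317.0], 0.65)]
rack [([127.8, 235.7, 294.7, 313.0], 0.59)]
pencil [([362.4, 242.4, 426.7, 247.1], 0.66), ([340.9, 233.4, 490.1, 314.6], 0.53)]
flowerpot [([397.5, 164.5, 437.4, 202.1], 0.97)]
spraycan [([238.7, 144.6, 268.9, 178.1], 0.95), ([307.2, 145.6, 334.1, 179.2], 0.5), ([257.7, 268.9, 282.0, 291.6], 0.16)]
tape [([303.6, 141.9, 332.7, 182.1], 0.91), ([288.9, 191.5, 299.8, 208.1], 0.75), ([397.5, 162.0, 440.4, 201.3], 0.65), ([343.1, 235.7, 493.5, 321.0], 0.55)]
jar [([183.8, 167.6, 217.3, 201.4], 0.6), ([239.4, 148.1, 270.1, 178.1], 0.44)]
```

```bash
python3 - <<'E'
import cv2
a=cv2.imread("pics/top0.png")[120:340,110:510]
cv2.imwrite("pics/topc.png",cv2.resize(a,None,fx=2,fy=2,interpolation=cv2.INTER_CUBIC))
E
```

```text
(no output)
```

View pics/topc.png

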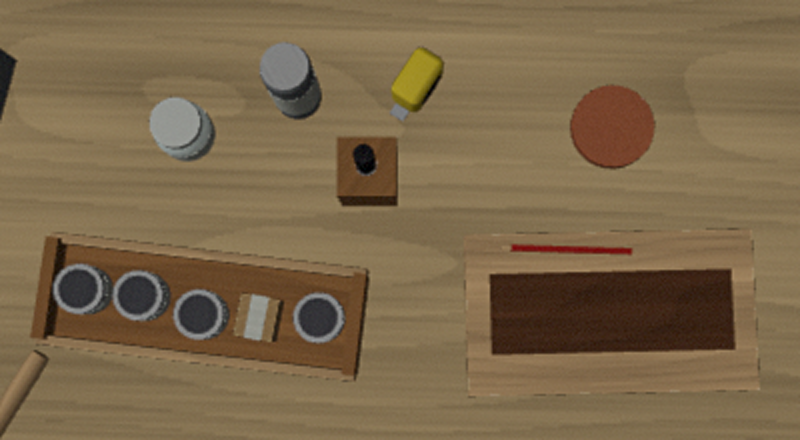

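View pics/side0.png

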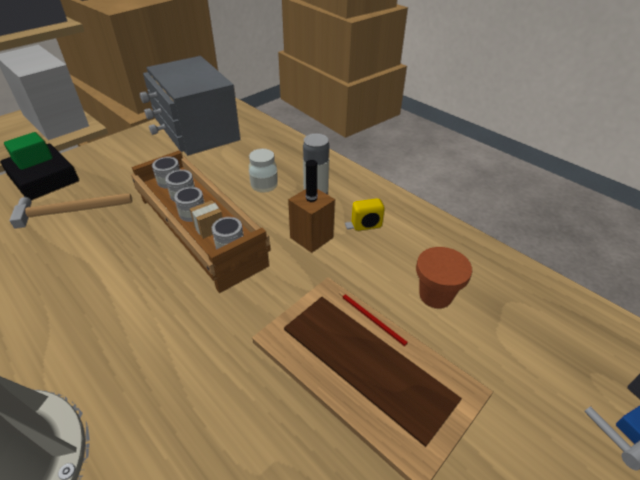

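The top view shows the rack on the left with four tins, at crop pixels (80,289), (140,295), (200,314) and (318,317). The screwbox is at (258,317), the block with the scribe at (367,170), and the strip spans (490,270) to (735,352). The side view agrees.

```bash
cat > h.py <<'E'
from bench import *
import numpy as np, cv2
from scipy.spatial.transform import Rotation as R
def pose(n,s=None):
    c=camera_info(n)
    if n!="wrist": return c,R.from_quat(c["attitude"]).as_matrix(),np.array(c["position"])
    s=s or observe(); T=np.array(c["tool_from_camera"]); M=R.from_quat(s["tcp_rot"]).as_matrix()
    return c,M@T[:3,:3],M@T[:3,3]+s["tcp_pos"]
def ray(n,px,z,s=None):
    c,M,p=pose(n,s); px=np.atleast_2d(px).astype(float)
    d=np.c_[(px[:,0]-c["cx"])/c["fx"],-(px[:,1]-c["cy"])/c["fy"],-np.ones(len(px))]@M.T
    return p+d*((z-p[2])/d[:,2])[:,None]
def proj(n,P,s=None):
    c,M,p=pose(n,s); q=(np.atleast_2d(P)-p)@M
    return np.c_[c["cx"]-c["fx"]*q[:,0]/q[:,2],c["cy"]+c["fy"]*q[:,1]/q[:,2]]
def strip(n,img,z=0.026,s=None,minarea=1000):
    """dark strip quad -> centre, yaw (board x axis), size at strip top"""
    h=cv2.cvtColor(img,cv2.COLOR_BGR2HSV); m=((h[...,2]<75)&(h[...,1]>90)).astype(np.uint8)
    m=cv2.morphologyEx(m,cv2.MORPH_OPEN,np.ones((3,3)))
    cs=[c for c in cv2.findContours(m,0,1)[0] if cv2.contourArea(c)>minarea]
    out=[]
    for c in cs:
        w=ray(n,c[:,0],z,s)[:,:2]; r=cv2.minAreaRect((w*1000).astype(np.float32))
        out.append((np.round(r[0],1),np.round(r[1],1),round(r[2],2)))
    return out
E
python3 - <<'E'
from h import *
np.set_printoptions(precision=4,suppress=True)
img=cv2.imread("pics/top0.png")
print("strip",strip("top",img))
h=cv2.cvtColor(img,cv2.COLOR_BGR2HSV)
print("strip hsv",h[275,415],"board",h[310,415], "lid",h[264,150],"rim",h[264,137])
m=((h[...,2]<100)&(h[...,1]<80)).astype(np.uint8)
for c in cv2.findContours(m,0,1)[0]:
    if cv2.contourArea(c)>60:
        e=cv2.fitEllipse(c); print(np.round(e[0]),np.round(e[1],1),ray("top",e[0],0.11)[0])
for n,cr in (("block",[(336,137),(398,138),(397,196),(337,195)]),):
    w=ray("top",np.array(cr)/2+[110,120],0.11); print(n,w.mean(0),w)
cr=[(53,235),(367,268),(355,378),(33,338)]
w=ray("top",np.array(cr)/2+[110,120],0.1); print("rack",w)
print("handle top",ray("top",np.array([(363,152)])/2+[110,120],0.2))
for n,b,z in (("pot",(418,183),.09),("can",(253,157),.17),("jar",(200,182),.09),("tape",(319,160),.066)): print(n,ray("top",b,z)[0])
E
```

```text
strip [(array([ 513.7, -255.3]), array([ 98. , 297.8]), 2.82)]
strip hsv [ 10 193  58] board [ 16 107 134] lid [138  24  53] rim [  0   0 139]
[ 13. 463.] [22.  24.9] [0.0673 0.6577 0.11  ]
[307. 464.] [34.9 75.7] [ 0.0812 -0.0006  0.11  ]
[425. 147.] [222.6 612.6] [ 0.8169 -0.2598  0.11  ]
[ 75. 384.] [12.7 39.2] [0.2439 0.5309 0.11  ]
[636. 372.] [  6.6 103.8] [ 0.3043 -0.7485  0.11  ]
[ 25. 345.] [57.2 61.7] [0.3278 0.6513 0.11  ]
[268. 278.] [18.9 19.1] [0.4951 0.1001 0.11  ]
[209. 277.] [18.9 19. ] [0.4953 0.2392 0.11  ]
[178. 267.] [18.5 19. ] [0.5156 0.3109 0.11  ]
[173. 266.] [28.2 41.5] [0.5174 0.3236 0.11  ]
[148. 264.] [18.7 19.2] [0.5212 0.3799 0.11  ]
[144. 263.] [27.4 41.7] [0.5229 0.3905 0.11  ]
[585. 195.] [18.  80.8] [ 0.7106 -0.6406  0.11  ]
[183. 174.] [40.6 73. ] [0.7358 0.3116 0.11  ]
[592. 174.] [19.3 77.6] [ 0.763  -0.6579  0.11  ]
[253. 156.] [23.8 49.9] [0.7839 0.1461 0.11  ]
[ 52. 166.] [ 99.9 129.3] [0.7456 0.6209 0.11  ]
[225.  67.] [ 8.4 20.1] [0.999  0.2238 0.11  ]
[631.  44.] [14.7 31.9] [ 1.0854 -0.7602  0.11  ]
[204.  31.] [20.4 27. ] [1.0884 0.2777 0.11  ]
[484.   7.] [12.5 28. ] [ 1.1699 -0.4017  0.11  ]
[456.   4.] [11.8 35.9] [ 1.1741 -0.3325  0.11  ]
[399.   9.] [18.8 29.7] [ 1.1574 -0.1948  0.11  ]
[298.  40.] [ 76. 101.] [1.0726 0.0492 0.11  ]
[232.   6.] [13. 31.] [1.1543 0.2116 0.11  ]
block [0.6726 0.0475 0.11  ] [[0.7067 0.0851 0.11  ]
 [0.7075 0.012  0.11  ]
 [0.6386 0.0112 0.11  ]
 [0.6378 0.0816 0.11  ]]
rack [[0.5826 0.4144 0.1   ]
 [0.5537 0.0442 0.1   ]
 [0.4253 0.0541 0.1   ]
 [0.4616 0.4306 0.1   ]]
handle top [[0.675  0.0485 0.2   ]]
pot [ 0.7327 -0.2485  0.09  ]
can [0.7668 0.1399 0.17  ]
jar [0.7208 0.2736 0.09  ]
tape [ 0.7877 -0.0097  0.066 ]
```

>>> step_arm([
  [0, 0, 0, 0.965],
  [0, 0, 0, 0.965],
  [0, 0, 0, 0.965],
  [0, 0, 0, 0.965],
  [0, 0, 0, 0.965],
  [0, 0, 0, 0.965],
  [0, 0, 0, 0.965],
  [0, 0, 0, 0.965],
  [0, 0, 0, 0],
], grip=0)

```text
t: 1.78
tcp_pos: [0.1381, 0.6096, 0.4047]
tcp_rot: [0.706, 0.708, 0.0, -0.0]
contact_force: [0.0, -0.1, 0.1]
opening: 0.0854
grasp_force: 0.0
```

>>> step_arm([
  [-0.728, 0.51, 0.064, 0],
  [-0.728, 0.51, 0.064, 0],
  [-0.728, 0.51, 0.064, 0],
  [-0.728, 0.51, 0.064, 0],
  [-0.728, 0.51, 0.064, 0],
  [-0.728, 0.51, 0.064, 0],
  [-0.728, 0.51, 0.064, 0],
  [-0.728, 0.51, 0.064, 0],
  [-0.728, 0.51, 0.064, 0],
  [-0.728, 0.51, 0.064, 0],
  [-0.728, 0.51, 0.064, 0],
  [-0.728, 0.51, 0.064, 0],
  [-0.728, 0.51, 0.064, 0],
  [-0.728, 0.51, 0.064, 0],
  [0, 0, 0, 0],
  [0, 0, 0, 0],
])

```text
t: 3.78
tcp_pos: [0.4952, 0.1002, 0.3598]
tcp_rot: [0.706, 0.708, -0.0, -0.0]
contact_force: [1.0, -0.3, -0.1]
opening: 0.0855
grasp_force: 0.0
```

```bash
python3 - <<'E'
from h import *
np.set_printoptions(precision=4,suppress=True)
s=observe(); img=get_image("wrist"); print(s["tcp_pos"])
P=np.array([[.495,.1,.11],[.495,.239,.11],[.5155,.311,.11],[.521,.38,.11]])
for p in proj("wrist",P,s):
    if 0<p[0]<640 and 0<p[1]<480: cv2.circle(img,tuple(int(v) for v in p),4,(0,0,255),-1)
cv2.imwrite("pics/w1.png",img)
h=cv2.cvtColor(cv2.imread("pics/w1.png"),cv2.COLOR_BGR2HSV)
for d in masks_of("wrist","tinA"):
    b=np.array(d["bbox"]); print(b,d["conf"],ray("wrist",[(b[0]+b[2])/2,(b[1]+b[3])/2],.1,s))
E
```

```text
[0.4952 0.1002 0.3598]
[275.7 197.7 361.4 292.5] 0.72 [[0.4942 0.1035 0.1   ]]
```

View pics/w1.png

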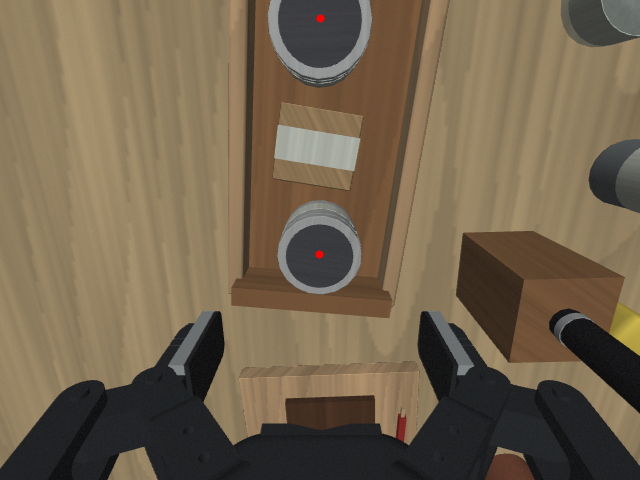

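The wrist view has the projected lid centres dead centre on the tins at (320,255) and (320,18). I'm descending now.

>>> step_arm([
  [0, 0, 0.5, 0],
  [0, 0, 0.5, 0],
  [0, 0, 0.5, 0],
  [0, 0, 0.3, 0],
  [0, 0, 0.24, 0],
  [0, 0, 0, 0],
])

```text
t: 4.62
tcp_pos: [0.4952, 0.1004, 0.2574]
tcp_rot: [0.707, 0.708, -0.0, -0.0]
contact_force: [0.3, -0.3, -0.3]
opening: 0.0854
grasp_force: 0.0
```

>>> step_arm([
  [0, 0, 0, 0],
  [0, 0, 0, 0],
  [0, 0, 0, 0],
  [0, 0, 0, 0],
  [0, 0, 0, 0],
  [0, 0, 0, 0],
], grip=1, force=40)

```text
t: 5.38
tcp_pos: [0.4955, 0.1002, 0.2588]
tcp_rot: [0.707, 0.707, 0.0, 0.0]
contact_force: [-1.4, 0.2, 4.4]
opening: 0.0568
grasp_force: 41.9
```

>>> step_arm([
  [0, 0, -0.4, 0],
  [0, 0, -0.5, 0],
  [0, 0, -0.5, 0],
  [0, 0, -0.6, 0],
  [-0.776, 0.039, 0, 0],
  [-0.776, 0.039, 0, 0],
  [-0.776, 0.039, 0, 0],
  [-0.776, 0.039, 0, 0],
  [-0.776, 0.039, 0, 0],
  [-0.776, 0.039, 0, 0],
  [-0.776, 0.039, 0, 0],
  [-0.776, 0.039, 0, 0],
  [-0.776, 0.039, 0, 0],
  [-0.776, 0.039, 0, 0],
  [-0.776, 0.039, 0, 0],
  [-0.776, 0.039, 0, 0],
  [0, 0, 0.3, 0],
  [0, 0, 0.5, 0],
  [0, 0, 0.5, 0],
  [0, 0, 0.5, 0],
])

```text
t: 7.88
tcp_pos: [0.5188, -0.3645, 0.2668]
tcp_rot: [0.707, 0.707, 0.0, -0.0]
contact_force: [-0.2, -0.0, -2.1]
opening: 0.0568
grasp_force: 44.3
```

>>> step_arm([
  [0, 0, 0.4, 0],
  [0, 0, 0.2, 0],
  [0, 0, 0.1, 0],
  [0, 0, 0.06, 0],
  [0, 0, 0.06, 0],
  [0, 0, 0.04, 0],
  [0, 0, 0, 0],
  [0, 0, 0, 0],
])

```text
t: 8.88
tcp_pos: [0.5191, -0.3654, 0.225]
tcp_rot: [0.707, 0.707, 0.0, 0.0]
contact_force: [-0.7, 0.2, -3.4]
opening: 0.0568
grasp_force: 44.3
```

>>> step_arm([
  [0, 0, 0.03, 0],
  [0, 0, 0.02, 0],
  [0, 0, 0.02, 0],
  [0, 0, 0, 0],
])

```text
t: 9.38
tcp_pos: [0.5192, -0.3655, 0.2247]
tcp_rot: [0.707, 0.707, 0.0, 0.0]
contact_force: [-9.3, 6.9, 29.5]
opening: 0.0567
grasp_force: 47.3
```

>>> step_arm([
  [0, 0, -0.05, 0],
  [0, 0, 0, 0],
  [0, 0, 0, 0],
  [0, 0, 0, 0],
  [0, 0, -0.32, 0],
  [0, 0, -0.6, 0],
  [0, 0, -0.6, 0],
  [0, 0, -0.6, 0],
  [0, 0, -0.6, 0],
], grip=0)

```text
t: 10.5
tcp_pos: [0.519, -0.3654, 0.3621]
tcp_rot: [0.707, 0.707, 0.0, 0.0]
contact_force: [0.5, -0.2, 0.1]
opening: 0.0854
grasp_force: 0.0
```

>>> step_arm([
  [0.863, -0.034, 0, 0],
  [0.863, -0.034, 0, 0],
  [0.863, -0.034, 0, 0],
  [0.863, -0.034, 0, 0],
  [0.863, -0.034, 0, 0],
  [0.863, -0.034, 0, 0],
  [0.863, -0.034, 0, 0],
  [0.863, -0.034, 0, 0],
  [0.863, -0.034, 0, 0],
  [0.863, -0.034, 0, 0],
  [0.863, -0.034, 0, 0],
  [0.863, -0.034, 0, 0],
  [0.863, -0.034, 0, 0],
  [0.863, -0.034, 0, 0],
  [0, 0, 0, 0],
  [0, 0, 0, 0],
])

```text
t: 12.5
tcp_pos: [0.4948, 0.2384, 0.3604]
tcp_rot: [0.707, 0.708, 0.0, 0.0]
contact_force: [0.3, -0.7, -0.1]
opening: 0.0852
grasp_force: 0.0
```

```bash
cat > tins.py <<'E'
from h import *
np.set_printoptions(precision=4,suppress=True)
img=get_image("top"); h=cv2.cvtColor(img,cv2.COLOR_BGR2HSV)
m=((h[...,2]<100)&(h[...,1]<80)).astype(np.uint8)
for c in cv2.findContours(m,0,1)[0]:
    if cv2.contourArea(c)>60:
        e=cv2.fitEllipse(c)
        if 16<min(e[1]) and max(e[1])<21:
            z=.11 if e[0][0]<310 else .076
            w=ray("top",e[0],z)[0]; print(w, "board", R.from_euler("z",-2.82,degrees=True).apply(w-[.5137,-.2553,0])[:2] if z<.1 else "")
print(observe()["tcp_pos"])
E
python3 tins.py
```

```text
[ 0.5205 -0.3657  0.076 ] board [ 0.0014 -0.1106]
[0.4948 0.238  0.3602]
```

>>> step_arm([
  [0, 0, 0.5, 0],
  [0, 0, 0.5, 0],
  [0, 0, 0.5, 0],
  [0, 0, 0.3, 0],
  [0, 0, 0.24, 0],
  [0, 0, 0, 0],
])

```text
t: 13.3
tcp_pos: [0.4949, 0.2383, 0.2575]
tcp_rot: [0.707, 0.707, -0.0, -0.0]
contact_force: [-0.2, -0.6, -0.3]
opening: 0.0853
grasp_force: 0.0
```

>>> step_arm([
  [0, 0, 0, 0],
  [0, 0, 0, 0],
  [0, 0, 0, 0],
  [0, 0, 0, 0],
  [0, 0, 0, 0],
  [0, 0, 0, 0],
], grip=1)

```text
t: 14.05
tcp_pos: [0.4951, 0.2388, 0.2589]
tcp_rot: [0.707, 0.707, 0.0, 0.0]
contact_force: [-1.6, -0.4, 5.6]
opening: 0.0566
grasp_force: 41.9
```

>>> step_arm([
  [0, 0, -0.4, 0],
  [0, 0, -0.5, 0],
  [0, 0, -0.5, 0],
  [0, 0, -0.6, 0],
])

```text
t: 14.55
tcp_pos: [0.4945, 0.2385, 0.3584]
tcp_rot: [0.707, 0.707, -0.001, -0.0]
contact_force: [0.7, 0.7, -3.9]
opening: 0.0564
grasp_force: 44.7
```

>>> step_arm([
  [-0.817, 0.032, 0, 0],
  [-0.817, 0.032, 0, 0],
  [-0.817, 0.032, 0, 0],
  [-0.817, 0.032, 0, 0],
  [-0.817, 0.032, 0, 0],
  [-0.817, 0.032, 0, 0],
  [-0.817, 0.032, 0, 0],
  [-0.817, 0.032, 0, 0],
  [-0.817, 0.032, 0, 0],
  [-0.817, 0.032, 0, 0],
  [-0.817, 0.032, 0, 0],
  [-0.817, 0.032, 0, 0],
  [-0.817, 0.032, 0, 0],
  [0, 0, 0.3, 0],
  [0, 0, 0.5, 0],
  [0, 0, 0.5, 0],
  [0, 0, 0.5, 0],
])

```text
t: 16.68
tcp_pos: [0.5157, -0.2913, 0.2666]
tcp_rot: [0.707, 0.707, -0.0, -0.001]
contact_force: [0.2, -0.6, -3.7]
opening: 0.0568
grasp_force: 45.0
```

>>> step_arm([
  [0, 0, 0.4, 0],
  [0, 0, 0.2, 0],
  [0, 0, 0.1, 0],
  [0, 0, 0.06, 0],
  [0, 0, 0.06, 0],
  [0, 0, 0.04, 0],
  [0, 0, 0.02, 0],
  [0, 0, 0, 0],
])

```text
t: 17.68
tcp_pos: [0.5162, -0.2925, 0.2249]
tcp_rot: [0.707, 0.707, 0.0, 0.0]
contact_force: [-1.5, 1.3, 5.9]
opening: 0.0568
grasp_force: 46.0
```

>>> step_arm([
  [0, 0, 0, 0],
  [0, 0, 0, 0],
  [0, 0, 0, 0],
  [0, 0, 0, 0],
  [0, 0, -0.32, 0],
  [0, 0, -0.6, 0],
  [0, 0, -0.6, 0],
  [0, 0, -0.6, 0],
  [0, 0, -0.6, 0],
], grip=0)

```text
t: 18.8
tcp_pos: [0.516, -0.2923, 0.3621]
tcp_rot: [0.707, 0.707, 0.0, 0.001]
contact_force: [-0.5, 0.2, -0.8]
opening: 0.0854
grasp_force: 0.0
```

>>> step_arm([
  [0.862, 0, 0, 0],
  [0.862, 0, 0, 0],
  [0.862, 0, 0, 0],
  [0.862, 0, 0, 0],
  [0.862, 0, 0, 0],
  [0.862, 0, 0, 0],
  [0.862, 0, 0, 0],
  [0.862, 0, 0, 0],
  [0.862, 0, 0, 0],
  [0.862, 0, 0, 0],
  [0.862, 0, 0, 0],
  [0.862, 0, 0, 0],
  [0.862, 0, 0, 0],
  [0.862, 0, 0, 0],
  [0, 0, 0, 0],
  [0, 0, 0, 0],
])

```text
t: 20.8
tcp_pos: [0.5155, 0.3107, 0.3604]
tcp_rot: [0.707, 0.708, -0.0, 0.0]
contact_force: [-0.3, -0.3, -0.6]
opening: 0.0849
grasp_force: 0.0
```

```bash
python3 tins.py; python3 - <<'E'
from h import *
s=observe(); get_image("wrist")
for d in masks_of("wrist","tinA"):
    b=np.array(d["bbox"]); print(b,d["conf"],ray("wrist",[(b[0]+b[2])/2,(b[1]+b[3])/2],.1,s))
E
```

```text
[ 0.5173 -0.2924  0.076 ] board [ 0.0018 -0.0373]
[ 0.5205 -0.3657  0.076 ] board [ 0.0014 -0.1106]
[0.5155 0.3102 0.3603]
```

```bash
cat > wt.py <<'E'
from h import *
np.set_printoptions(precision=4,suppress=True)
s=observe(); img=get_image("wrist"); h=cv2.cvtColor(img,cv2.COLOR_BGR2HSV)
m=((h[...,2]<100)&(h[...,1]<80)).astype(np.uint8)
for c in cv2.findContours(m,0,1)[0]:
    if cv2.contourArea(c)>1500:
        e=cv2.fitEllipse(c)
        if max(e[1])<130: print(np.round(e[0]),np.round(e[1]),ray("wrist",e[0],.11,s)[0])
E
python3 wt.py
```

```text
[318. 254.] [62. 66.] [0.5149 0.3101 0.11  ]
[327. 149.] [73. 76.] [0.5205 0.3793 0.11  ]
```

>>> step_arm([
  [0, 0, 0.5, 0],
  [0, 0, 0.5, 0],
  [0, 0, 0.5, 0],
  [0, 0, 0.3, 0],
  [0, 0, 0.24, 0],
  [0, 0, 0, 0],
])

```text
t: 21.75
tcp_pos: [0.5156, 0.3108, 0.2574]
tcp_rot: [0.707, 0.707, -0.001, -0.0]
contact_force: [-0.4, 0.2, 0.2]
opening: 0.0855
grasp_force: 0.0
```

>>> step_arm([
  [0, 0, 0, 0],
  [0, 0, 0, 0],
  [0, 0, 0, 0],
  [0, 0, 0, 0],
  [0, 0, 0, 0],
  [0, 0, 0, 0],
], grip=1)

```text
t: 22.5
tcp_pos: [0.5157, 0.3112, 0.2589]
tcp_rot: [0.707, 0.707, 0.0, 0.0]
contact_force: [-2.1, -0.6, 5.6]
opening: 0.0568
grasp_force: 42.2
```

>>> step_arm([
  [0, 0, -0.4, 0],
  [0, 0, -0.5, 0],
  [0, 0, -0.5, 0],
  [0, 0, -0.6, 0],
])

```text
t: 23.0
tcp_pos: [0.5152, 0.3108, 0.3582]
tcp_rot: [0.707, 0.707, -0.001, -0.0]
contact_force: [0.8, -1.3, -4.8]
opening: 0.0567
grasp_force: 44.9
```

>>> step_arm([
  [-0.814, -0.006, 0, 0],
  [-0.814, -0.006, 0, 0],
  [-0.814, -0.006, 0, 0],
  [-0.814, -0.006, 0, 0],
  [-0.814, -0.006, 0, 0],
  [-0.814, -0.006, 0, 0],
  [-0.814, -0.006, 0, 0],
  [-0.814, -0.006, 0, 0],
  [-0.814, -0.006, 0, 0],
  [-0.814, -0.006, 0, 0],
  [-0.814, -0.006, 0, 0],
  [-0.814, -0.006, 0, 0],
  [-0.814, -0.006, 0, 0],
  [0, 0, 0.3, 0],
  [0, 0, 0.5, 0],
  [0, 0, 0.5, 0],
  [0, 0, 0.5, 0],
])

```text
t: 25.12
tcp_pos: [0.5117, -0.2171, 0.2666]
tcp_rot: [0.707, 0.707, -0.0, -0.0]
contact_force: [0.2, -0.3, -4.0]
opening: 0.0567
grasp_force: 45.2
```

>>> step_arm([
  [0, 0, 0.4, 0],
  [0, 0, 0.2, 0],
  [0, 0, 0.1, 0],
  [0, 0, 0.06, 0],
  [0, 0, 0.06, 0],
  [0, 0, 0.04, 0],
  [0, 0, 0.02, 0],
  [0, 0, 0, 0],
])

```text
t: 26.12
tcp_pos: [0.5123, -0.2182, 0.225]
tcp_rot: [0.707, 0.707, 0.0, 0.0]
contact_force: [-2.6, 0.8, 6.0]
opening: 0.0565
grasp_force: 46.2
```

>>> step_arm([
  [0, 0, 0, 0],
  [0, 0, 0, 0],
  [0, 0, 0, 0],
  [0, 0, 0, 0],
  [0, 0, -0.32, 0],
  [0, 0, -0.6, 0],
  [0, 0, -0.6, 0],
  [0, 0, -0.6, 0],
  [0, 0, -0.6, 0],
], grip=0)

```text
t: 27.25
tcp_pos: [0.512, -0.218, 0.3621]
tcp_rot: [0.707, 0.707, 0.0, 0.0]
contact_force: [0.1, -0.2, 0.2]
opening: 0.0856
grasp_force: 0.0
```

>>> step_arm([
  [0.854, 0.012, 0, 0],
  [0.854, 0.012, 0, 0],
  [0.854, 0.012, 0, 0],
  [0.854, 0.012, 0, 0],
  [0.854, 0.012, 0, 0],
  [0.854, 0.012, 0, 0],
  [0.854, 0.012, 0, 0],
  [0.854, 0.012, 0, 0],
  [0.854, 0.012, 0, 0],
  [0.854, 0.012, 0, 0],
  [0.854, 0.012, 0, 0],
  [0.854, 0.012, 0, 0],
  [0.854, 0.012, 0, 0],
  [0.854, 0.012, 0, 0],
  [0, 0, 0, 0],
  [0, 0, 0, 0],
])

```text
t: 29.25
tcp_pos: [0.5199, 0.3793, 0.3604]
tcp_rot: [0.707, 0.708, -0.0, 0.0]
contact_force: [0.2, 0.1, -0.3]
opening: 0.0856
grasp_force: 0.0
```

```bash
python3 tins.py; python3 wt.py
```

```text
[ 0.5172 -0.2923  0.076 ] board [ 0.0017 -0.0372]
[ 0.5136 -0.2191  0.076 ] board [0.0017 0.0362]
[ 0.5206 -0.3658  0.076 ] board [ 0.0014 -0.1107]
[0.5211 0.3798 0.11  ] board 
[0.52   0.3789 0.3603]
[321. 254.] [62. 67.] [0.5206 0.3792 0.11  ]
```

>>> step_arm([
  [0, 0, 0.5, 0],
  [0, 0, 0.5, 0],
  [0, 0, 0.5, 0],
  [0, 0, 0.3, 0],
  [0, 0, 0.24, 0],
  [0, 0, 0, 0],
])

```text
t: 30.1
tcp_pos: [0.5201, 0.3794, 0.2574]
tcp_rot: [0.707, 0.707, -0.001, -0.0]
contact_force: [-0.2, 0.3, 0.6]
opening: 0.0854
grasp_force: 0.0
```

>>> step_arm([
  [0, 0, 0, 0],
  [0, 0, 0, 0],
  [0, 0, 0, 0],
  [0, 0, 0, 0],
  [0, 0, 0, 0],
  [0, 0, 0, 0],
], grip=1)

```text
t: 30.85
tcp_pos: [0.5203, 0.38, 0.259]
tcp_rot: [0.707, 0.707, 0.001, 0.0]
contact_force: [-2.0, -1.0, 6.0]
opening: 0.0568
grasp_force: 42.6
```

>>> step_arm([
  [0, 0, -0.4, 0],
  [0, 0, -0.5, 0],
  [0, 0, -0.5, 0],
  [0, 0, -0.6, 0],
])

```text
t: 31.35
tcp_pos: [0.5199, 0.3796, 0.3594]
tcp_rot: [0.707, 0.707, -0.0, -0.0]
contact_force: [-0.3, -0.2, -3.5]
opening: 0.0566
grasp_force: 44.1
```

>>> step_arm([
  [-0.808, -0.018, 0, 0],
  [-0.808, -0.018, 0, 0],
  [-0.808, -0.018, 0, 0],
  [-0.808, -0.018, 0, 0],
  [-0.808, -0.018, 0, 0],
  [-0.808, -0.018, 0, 0],
  [-0.808, -0.018, 0, 0],
  [-0.808, -0.018, 0, 0],
  [-0.808, -0.018, 0, 0],
  [-0.808, -0.018, 0, 0],
  [-0.808, -0.018, 0, 0],
  [-0.808, -0.018, 0, 0],
  [-0.808, -0.018, 0, 0],
  [0, 0, 0.3, 0],
  [0, 0, 0.5, 0],
  [0, 0, 0.5, 0],
  [0, 0, 0.5, 0],
])

```text
t: 33.48
tcp_pos: [0.5087, -0.1447, 0.2675]
tcp_rot: [0.707, 0.707, 0.0, 0.0]
contact_force: [-0.4, 0.8, -3.7]
opening: 0.0568
grasp_force: 44.5
```

>>> step_arm([
  [0, 0, 0.4, 0],
  [0, 0, 0.2, 0],
  [0, 0, 0.1, 0],
  [0, 0, 0.06, 0],
  [0, 0, 0.06, 0],
  [0, 0, 0.04, 0],
  [0, 0, 0.02, 0],
  [0, 0, 0, 0],
])

```text
t: 34.48
tcp_pos: [0.5089, -0.1456, 0.225]
tcp_rot: [0.707, 0.707, 0.0, 0.0]
contact_force: [-4.3, 1.9, 10.4]
opening: 0.0567
grasp_force: 45.7
```

>>> step_arm([
  [0, 0, 0, 0],
  [0, 0, 0, 0],
  [0, 0, 0, 0],
  [0, 0, 0, 0],
  [0, 0, -0.32, 0],
  [0, 0, -0.8, 0],
  [0, 0, -0.8, 0],
  [0, 0, -0.8, 0],
  [0, 0, -0.8, 0],
  [0.485, 0.417, 0, 0],
  [0.485, 0.417, 0, 0],
  [0.485, 0.417, 0, 0],
  [0.485, 0.417, 0, 0],
  [0.485, 0.417, 0, 0],
  [0.485, 0.417, 0, 0],
  [0.485, 0.417, 0, 0],
  [0.485, 0.417, 0, 0],
  [0, 0, 0, 0],
  [0, 0, 0, 0],
], grip=0)

```text
t: 36.85
tcp_pos: [0.675, 0.0484, 0.4004]
tcp_rot: [0.707, 0.707, -0.0, 0.0]
contact_force: [-0.5, -0.3, 0.3]
opening: 0.0858
grasp_force: 0.0
```

```bash
python3 tins.py; python3 - <<'E'
from h import *
s=observe(); img=get_image("wrist"); print(s["tcp_pos"])
for q in [(.675,.0485,.2),(.675,.0485,.11)]:
    p=proj("wrist",q,s)[0]; cv2.circle(img,tuple(int(v) for v in p),3,(0,0,255),-1)
cv2.imwrite("pics/w2.png",img)
for d in masks_of("wrist","scribe")[:2]+masks_of("wrist","block")[:2]: print(d["bbox"],d["conf"])
E
```

```text
[ 0.5127 -0.2385  0.076 ] board [-0.0001  0.0169]
[ 0.5102 -0.1459  0.076 ] board [0.0019 0.1095]
[ 0.5205 -0.3657  0.076 ] board [ 0.0014 -0.1106]
[ 0.5176 -0.2963  0.076 ] board [ 0.0019 -0.0411]
[0.6749 0.0481 0.4003]
[0.6748655  0.04808801 0.4003419 ]
[295.9, 221.5, 338.9, 303.2] 0.69
[11.4, 19.9, 127.0, 110.0] 0.3
[88.8, 301.0, 273.5, 480.0] 0.69
[272.7, 172.7, 365.4, 277.8] 0.58
```

View pics/w2.png

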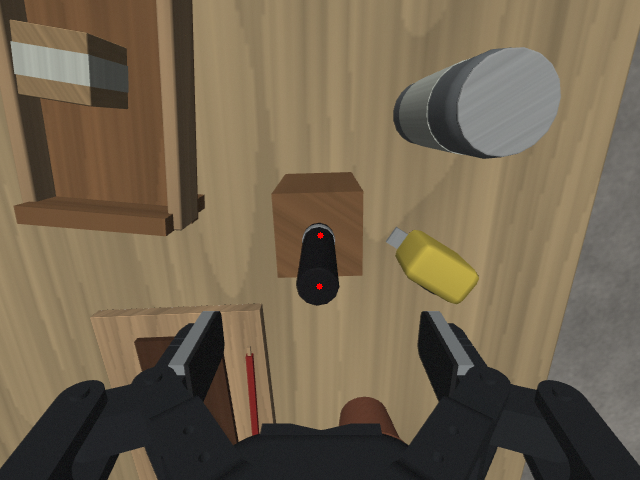

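The tin at slot 3 was knocked about 2 cm along the strip but is still wholly on it: the tins sit at board y of -0.111, -0.041, 0.017 and 0.110. The handle top at (319,287) is centred between the fingers, so I'm grasping it.

>>> step_arm([
  [0, 0, 0.4, 0],
  [0, 0, 0.4, 0],
  [0, 0, 0.4, 0],
  [0, 0, 0.4, 0],
  [0, 0, 0.2, 0],
  [0, 0, 0, 0],
])

```text
t: 37.8
tcp_pos: [0.6753, 0.0486, 0.3088]
tcp_rot: [0.707, 0.707, -0.001, -0.001]
contact_force: [-0.3, 0.1, 0.2]
opening: 0.0856
grasp_force: 0.0
```

>>> step_arm([
  [0, 0, 0, 0],
  [0, 0, 0, 0],
  [0, 0, 0, 0],
  [0, 0, 0, 0],
  [0, 0, 0, 0],
  [0, 0, 0, 0],
  [0, 0, 0, 0],
  [0, 0, 0, 0],
], grip=1, force=60)

```text
t: 38.8
tcp_pos: [0.6755, 0.0486, 0.3101]
tcp_rot: [0.707, 0.707, 0.0, 0.0]
contact_force: [-1.0, 1.1, 4.5]
opening: 0.0228
grasp_force: 50.7
```

>>> step_arm([
  [0, 0, -0.2, 0],
  [0, 0, -0.4, 0],
  [0, 0, -0.4, 0],
  [0, 0, -0.5, 0],
  [0, 0, -0.5, 0],
  [0, 0, -0.4, 0],
  [0, 0, 0, 0],
  [-0.416, -0.558, 0, 0],
  [-0.416, -0.558, 0, 0],
  [-0.416, -0.558, 0, 0],
  [-0.416, -0.558, 0, 0],
  [-0.416, -0.558, 0, 0],
  [-0.416, -0.558, 0, 0],
  [-0.416, -0.558, 0, 0],
  [-0.416, -0.558, 0, 0],
  [0, 0, 0, 0],
])

```text
t: 40.8
tcp_pos: [0.4506, -0.1187, 0.4292]
tcp_rot: [0.708, 0.707, -0.001, -0.001]
contact_force: [0.4, 0.7, -0.2]
opening: 0.0231
grasp_force: 50.6
```

>>> step_arm([
  [0, 0, 0.3, 0],
  [0, 0, 0.3, 0],
  [0, 0, 0.3, 0],
  [0, 0, 0.3, 0],
  [0, 0, 0.3, 0],
  [0, 0, 0.3, 0],
  [0, 0, 0, 0],
])

```text
t: 41.68
tcp_pos: [0.4519, -0.1178, 0.3386]
tcp_rot: [0.707, 0.707, -0.001, -0.001]
contact_force: [0.2, -0.1, -0.7]
opening: 0.0228
grasp_force: 50.6
```

```bash
python3 tins.py; python3 - <<'E'
from h import *
s=observe(); print(s["tcp_pos"])
C=np.array([.5127,-.2550]); r=np.deg2rad(2.82); ux=np.array([np.cos(r),np.sin(r)]); uy=np.array([-ux[1],ux[0]])
B=lambda x,y,z:[*(C+x*ux+y*uy),z]
Q=[B(-.05,.14,.018),B(-.05,-.15,.018),B(.05,-.15,.026),B(-.05,.15,.026)]
tip=s["tcp_pos"]-[0,0,.300]
ims=[]
for n in ("wrist","side"):
    img=get_image(n)
    for q,c in [(q,(0,0,255)) for q in Q]+[(tip,(0,255,0))]:
        p=proj(n,q,s)[0]
        if abs(p).max()<2000: cv2.circle(img,tuple(int(round(v)) for v in p),2,c,-1)
    ims.append(img)
cv2.imwrite("pics/w3.png",ims[0])
cv2.imwrite("pics/s3.png",cv2.resize(ims[1][180:460,230:530],None,fx=2,fy=2))
E
```

```text
[ 0.5205 -0.3657  0.076 ] board [ 0.0014 -0.1106]
[ 0.5175 -0.2963  0.076 ] board [ 0.0018 -0.0411]
[ 0.4523 -0.1179  0.3394]
[ 0.45226113 -0.11789221  0.33939032]
```

View pics/w3.png

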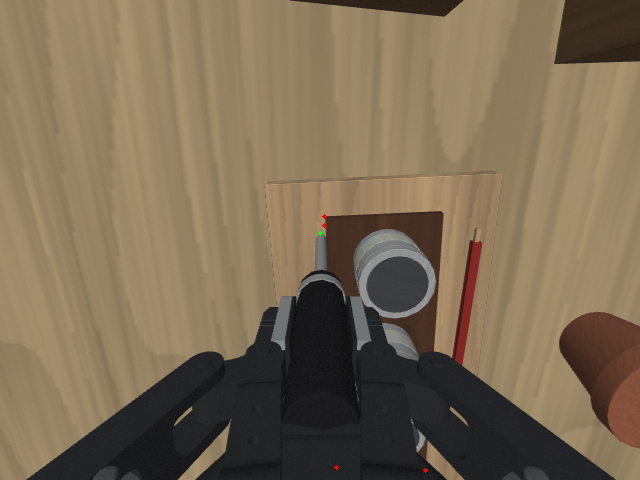

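View pics/s3.png

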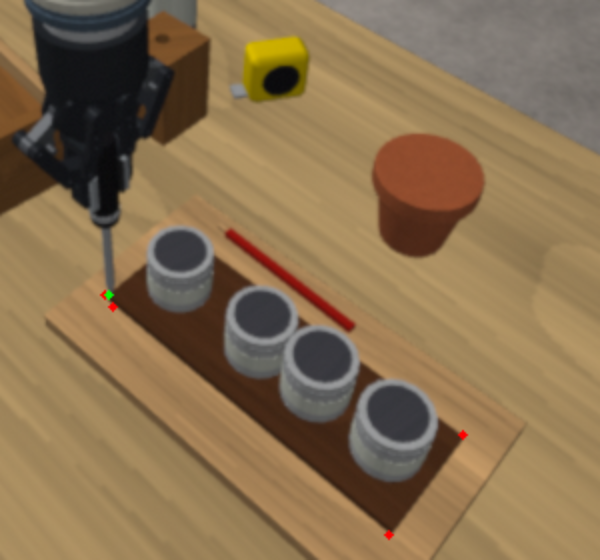

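The scribe hangs vertical, and its point (green) sits just off the strip's front-left corner at (108,295) in the side crop. The predicted seam corners match too, so I'm lowering it and tracing.

>>> step_arm([
  [0, 0.016, 0.1, 0],
  [0, 0, 0.1, 0],
  [0, 0, 0.1, 0],
  [0, 0, 0.09, 0],
  [0, 0, 0, 0],
  [0, 0, 0, 0],
])

```text
t: 42.58
tcp_pos: [0.4532, -0.1179, 0.3204]
tcp_rot: [0.707, 0.707, 0.0, 0.0]
contact_force: [-0.0, 0.3, -0.2]
opening: 0.0228
grasp_force: 50.6
```

>>> step_arm([
  [-0.089, 0.0044, 0, 0],
  [-0.089, 0.0044, 0, 0],
  [-0.089, 0.0044, 0, 0],
  [-0.089, 0.0044, 0, 0],
  [-0.089, 0.0044, 0, 0],
  [-0.089, 0.0044, 0, 0],
  [-0.089, 0.0044, 0, 0],
  [-0.089, 0.0044, 0, 0],
  [-0.089, 0.0044, 0, 0],
  [-0.089, 0.0044, 0, 0],
  [-0.089, 0.0044, 0, 0],
  [-0.089, 0.0044, 0, 0],
  [-0.089, 0.0044, 0, 0],
  [-0.089, 0.0044, 0, 0],
  [-0.089, 0.0044, 0, 0],
  [-0.089, 0.0044, 0, 0],
  [-0.089, 0.0044, 0, 0],
  [-0.089, 0.0044, 0, 0],
  [-0.089, 0.0044, 0, 0],
  [-0.089, 0.0044, 0, 0],
])

```text
t: 45.08
tcp_pos: [0.4576, -0.2072, 0.3204]
tcp_rot: [0.707, 0.707, -0.0, 0.0]
contact_force: [0.1, -0.4, 0.2]
opening: 0.0227
grasp_force: 50.6
```

```bash
python3 - <<'E'
from h import *
s=observe(); print(s["tcp_pos"],s["contact_force"]); tip=s["tcp_pos"]-[0,0,.300]
C=np.array([.5127,-.2550]); r=np.deg2rad(2.82); ux=np.array([np.cos(r),np.sin(r)]); uy=np.array([-ux[1],ux[0]])
print((tip[:2]-C)@ux,(tip[:2]-C)@uy)
for n in ("wrist","side"):
    img=get_image(n); p=proj(n,tip,s)[0].astype(int); x0=max(p[0]-60,0); y0=max(p[1]-60,0)
    cv2.imwrite(f"pics/{n}4.png",cv2.resize(img[y0:y0+120,x0:x0+120],None,fx=3,fy=3,interpolation=cv2.INTER_CUBIC))
a=[cv2.imread(f"pics/{n}4.png") for n in ("wrist","side")]
cv2.imwrite("pics/both4.png",np.hstack(a))
E
```

```text
[ 0.45760658 -0.20720856  0.32039553] [ 0.13574302 -0.38980094  0.19919693]
-0.052675439161474234 0.05044407098077578
```

View pics/both4.png

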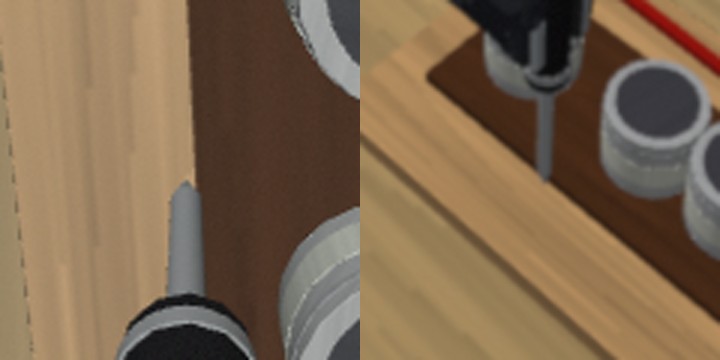

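The close-up shows the point at the seam, about 3 mm outside the strip edge. I'm carrying on.

>>> step_arm([
  [-0.089, 0.0039, 0, 0],
  [-0.089, 0.0039, 0, 0],
  [-0.089, 0.0039, 0, 0],
  [-0.089, 0.0039, 0, 0],
  [-0.089, 0.0039, 0, 0],
  [-0.089, 0.0039, 0, 0],
  [-0.089, 0.0039, 0, 0],
  [-0.089, 0.0039, 0, 0],
  [-0.089, 0.0039, 0, 0],
  [-0.089, 0.0039, 0, 0],
  [-0.089, 0.0039, 0, 0],
  [-0.089, 0.0039, 0, 0],
  [-0.089, 0.0039, 0, 0],
  [-0.089, 0.0039, 0, 0],
  [-0.089, 0.0039, 0, 0],
  [-0.089, 0.0039, 0, 0],
  [-0.089, 0.0039, 0, 0],
  [-0.089, 0.0039, 0, 0],
  [-0.089, 0.0039, 0, 0],
  [-0.089, 0.0039, 0, 0],
])

```text
t: 47.68
tcp_pos: [0.4616, -0.2962, 0.3204]
tcp_rot: [0.707, 0.707, 0.0, -0.0]
contact_force: [0.3, -0.7, -1.2]
opening: 0.023
grasp_force: 50.6
```

>>> step_arm([
  [-0.089, 0.0039, 0, 0],
  [-0.089, 0.0039, 0, 0],
  [-0.089, 0.0039, 0, 0],
  [-0.089, 0.0039, 0, 0],
  [-0.089, 0.0039, 0, 0],
  [-0.089, 0.0039, 0, 0],
  [-0.089, 0.0039, 0, 0],
  [-0.089, 0.0039, 0, 0],
  [-0.089, 0.0039, 0, 0],
  [-0.089, 0.0039, 0, 0],
  [-0.089, 0.0039, 0, 0],
  [-0.089, 0.0039, 0, 0],
  [-0.089, 0.0039, 0, 0],
  [-0.089, 0.0039, 0, 0],
  [-0.089, 0.0039, 0, 0],
  [-0.089, 0.0039, 0, 0],
  [-0.089, 0.0039, 0, 0],
  [-0.089, 0.0039, 0, 0],
  [-0.089, 0.0039, 0, 0],
  [-0.089, 0.0039, 0, 0],
])

```text
t: 50.18
tcp_pos: [0.4655, -0.3852, 0.3204]
tcp_rot: [0.707, 0.707, -0.0, 0.0]
contact_force: [-0.4, 0.2, -0.6]
opening: 0.0229
grasp_force: 50.6
```

>>> step_arm([
  [-0.089, 0.0039, 0, 0],
  [-0.089, 0.0039, 0, 0],
  [-0.089, 0.0039, 0, 0],
  [-0.089, 0.0039, 0, 0],
  [-0.089, 0.0039, 0, 0],
  [-0.089, 0.0039, 0, 0],
  [0, 0, 0, 0],
])

```text
t: 51.05
tcp_pos: [0.4667, -0.4119, 0.3204]
tcp_rot: [0.707, 0.707, 0.0, 0.0]
contact_force: [1.2, -0.4, -0.1]
opening: 0.0229
grasp_force: 50.6
```

```bash
python3 - <<'E'
from h import *
s=observe(); print(s["tcp_pos"],s["contact_force"]); tip=s["tcp_pos"]-[0,0,.300]
img=get_image("side"); p=proj("side",tip,s)[0].astype(int); x0=p[0]-60; y0=p[1]-80
cv2.imwrite("pics/side5.png",cv2.resize(img[y0:y0+120,x0:x0+120],None,fx=4,fy=4,interpolation=cv2.INTER_CUBIC))
E
```

```text
[ 0.46668635 -0.41191785  0.32035523] [ 1.17431168 -0.35851171 -0.09270154]
```

View pics/side5.png

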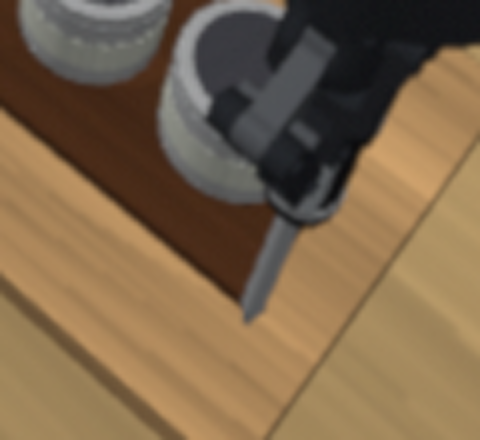

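The point, at (247,320) in the crop, is just outside the front-right corner. Next is the right-hand end.

>>> step_arm([
  [0.004, 0.087, 0, 0],
  [0.004, 0.087, 0, 0],
  [0.004, 0.087, 0, 0],
  [0.004, 0.087, 0, 0],
  [0.004, 0.087, 0, 0],
  [0.004, 0.087, 0, 0],
  [0.004, 0.087, 0, 0],
  [0.004, 0.087, 0, 0],
  [0.004, 0.087, 0, 0],
  [0.004, 0.087, 0, 0],
  [0.004, 0.087, 0, 0],
  [0.004, 0.087, 0, 0],
  [0.004, 0.087, 0, 0],
  [0.004, 0.087, 0, 0],
  [0.004, 0.087, 0, 0],
  [0.004, 0.087, 0, 0],
  [0.004, 0.087, 0, 0],
  [0.004, 0.087, 0, 0],
  [0.004, 0.087, 0, 0],
  [0.004, 0.087, 0, 0],
])

```text
t: 53.6
tcp_pos: [0.554, -0.4075, 0.3204]
tcp_rot: [0.707, 0.707, -0.0, 0.0]
contact_force: [-0.5, -0.2, -1.2]
opening: 0.0228
grasp_force: 50.6
```

>>> step_arm([
  [0.004, 0.087, 0, 0],
  [0.004, 0.087, 0, 0],
  [0.004, 0.087, 0, 0],
  [0, 0, 0, 0],
  [0, 0, 0, 0],
  [0, 0, 0, 0],
])

```text
t: 54.35
tcp_pos: [0.5666, -0.407, 0.3204]
tcp_rot: [0.707, 0.707, -0.0, -0.0]
contact_force: [-1.0, -0.3, 0.4]
opening: 0.023
grasp_force: 50.6
```

```bash
python3 - <<'E'
from h import *
s=observe(); print(s["tcp_pos"],s["contact_force"]); tip=s["tcp_pos"]-[0,0,.300]
img=get_image("side"); p=proj("side",tip,s)[0].astype(int); x0=p[0]-70; y0=p[1]-80
cv2.imwrite("pics/side6.png",cv2.resize(img[y0:y0+120,x0:x0+140],None,fx=4,fy=4,interpolation=cv2.INTER_CUBIC))
E
```

```text
[ 0.56662192 -0.40695981  0.32041672] [-1.00269074 -0.3433058   0.40514653]
```

View pics/side6.png

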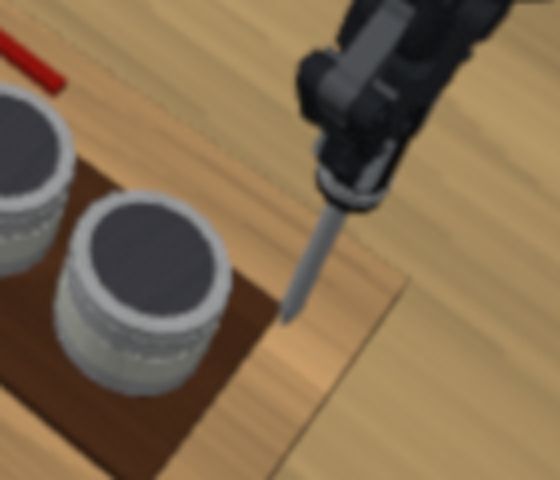

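The point, at (288,318) in the crop, is at the back end of the right-hand seam. I'm lifting and going back to the block.

>>> step_arm([
  [0, 0, -0.1, 0],
  [0, 0, -0.29, 0],
  [0, 0, -0.4, 0],
  [0, 0, -0.4, 0],
  [0, 0, -0.4, 0],
  [0, 0, -0.4, 0],
  [0, 0, -0.4, 0],
  [0.759, 0.182, 0, 0],
  [0.759, 0.182, 0, 0],
  [0.759, 0.182, 0, 0],
  [0.759, 0.182, 0, 0],
  [0.759, 0.182, 0, 0],
  [0.759, 0.182, 0, 0],
  [0.759, 0.182, 0, 0],
  [0.759, 0.182, 0, 0],
  [0.759, 0.182, 0, 0],
  [0.759, 0.182, 0, 0],
  [0.759, 0.182, 0, 0],
  [0.759, 0.182, 0, 0],
])

```text
t: 56.78
tcp_pos: [0.6759, 0.0498, 0.4406]
tcp_rot: [0.707, 0.707, 0.0, 0.0]
contact_force: [0.1, 0.2, -0.9]
opening: 0.0231
grasp_force: 50.6
```

>>> step_arm([
  [0, 0, 0, 0],
  [0, 0, 0.2, 0],
  [0, 0, 0, 0],
  [0, 0, 0, 0],
])

```text
t: 57.28
tcp_pos: [0.6755, 0.0476, 0.4298]
tcp_rot: [0.707, 0.707, -0.0, -0.0]
contact_force: [-0.9, -0.1, -0.3]
opening: 0.0228
grasp_force: 50.5
```

```bash
python3 tins.py; python3 - <<'E'
from h import *
s=observe(); img=get_image("wrist"); tip=s["tcp_pos"]-[0,0,.3]
for q,c in ((tip,(0,255,0)),((.6755,.0486,.11),(0,0,255))):
    p=proj("wrist",q,s)[0]; print(p); cv2.circle(img,tuple(int(round(v)) for v in p),1,c,-1)
cv2.imwrite("pics/w7.png",cv2.resize(img[140:340,220:420],None,fx=2.5,fy=2.5,interpolation=cv2.INTER_CUBIC))
E
```

```text
[ 0.5127 -0.2385  0.076 ] board [-0.0001  0.0169]
[ 0.5102 -0.1459  0.076 ] board [0.0019 0.1094]
[ 0.5205 -0.3657  0.076 ] board [ 0.0014 -0.1106]
[ 0.5175 -0.2963  0.076 ] board [ 0.0018 -0.0411]
[0.6756 0.0477 0.43  ]
[319.94141958 232.38607092]
[319.86526128 224.51454506]
```

View pics/w7.png

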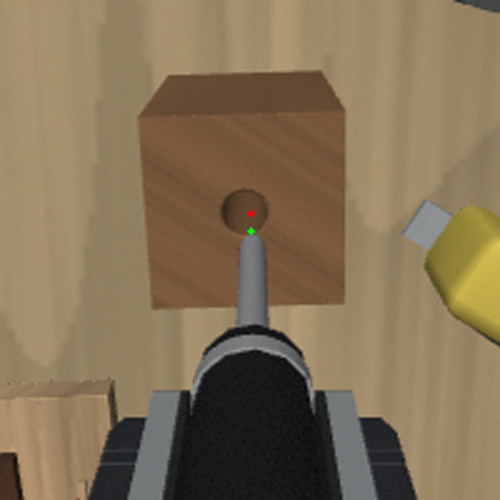

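The hole centre is at crop (245,211) and the point's line is about 1.5 mm to its right (+x). I'm correcting and inserting.

>>> step_arm([
  [0.016, -0.03, 0, 0],
  [0, 0, 0.2, 0],
  [0, 0, 0.2, 0],
  [0, 0, 0.2, 0],
  [0, 0, 0.2, 0],
  [0, 0, 0, 0],
])

```text
t: 58.12
tcp_pos: [0.6739, 0.0493, 0.3885]
tcp_rot: [0.707, 0.707, -0.001, -0.001]
contact_force: [-0.2, 0.1, -0.9]
opening: 0.023
grasp_force: 50.5
```

>>> step_arm([
  [0, 0, 0.25, 0],
  [0, 0, 0.25, 0],
  [0, 0, 0.25, 0],
  [0, 0, 0.25, 0],
  [0, 0, 0.25, 0],
  [0, 0, 0.15, 0],
  [0, 0, 0.08, 0],
  [0, 0, 0.05, 0],
  [0, 0, 0, 0],
])

```text
t: 59.25
tcp_pos: [0.6742, 0.0493, 0.3135]
tcp_rot: [0.707, 0.707, 0.0, 0.0]
contact_force: [-0.4, -0.0, -0.9]
opening: 0.0228
grasp_force: 50.5
```

>>> step_arm([
  [0, 0, 0.03, 0],
  [0, 0, 0.02, 0],
  [0, 0, 0.02, 0],
  [0, 0, 0, 0],
])

```text
t: 59.75
tcp_pos: [0.6742, 0.0493, 0.3102]
tcp_rot: [0.707, 0.707, 0.0, 0.0]
contact_force: [-0.4, -0.4, 2.0]
opening: 0.0227
grasp_force: 50.9
```

>>> step_arm([
  [0, 0, 0, 0],
  [0, 0, 0, 0],
  [0, 0, 0, 0],
  [0, 0, 0, 0],
  [0, 0, 0, 0],
  [0, 0, 0, 0],
  [0, 0, -0.2, 0],
  [0, 0, -0.5, 0],
  [0, 0, -0.5, 0],
  [0, 0, -0.5, 0],
  [0, 0, -0.5, 0],
  [0, 0, 0, 0],
], grip=0)

```text
t: 61.25
tcp_pos: [0.6747, 0.0494, 0.4229]
tcp_rot: [0.707, 0.707, 0.002, 0.002]
contact_force: [-0.4, 0.2, -0.2]
opening: 0.0856
grasp_force: 0.0
```

```bash
python3 tins.py; python3 - <<'E'
from h import *
a=get_image("side")[120:470,190:540]; b=get_image("wrist")
cv2.imwrite("pics/end.png",np.hstack([cv2.resize(a,(400,400)),cv2.resize(b[100:400,170:470],(400,400))]))
E
```

```text
[ 0.5128 -0.2385  0.076 ] board [-0.0001  0.0168]
[ 0.5102 -0.1459  0.076 ] board [0.0019 0.1095]
[ 0.5205 -0.3657  0.076 ] board [ 0.0014 -0.1106]
[ 0.5175 -0.2963  0.076 ] board [ 0.0018 -0.0412]
[0.6743 0.0493 0.4211]
```

View pics/end.png

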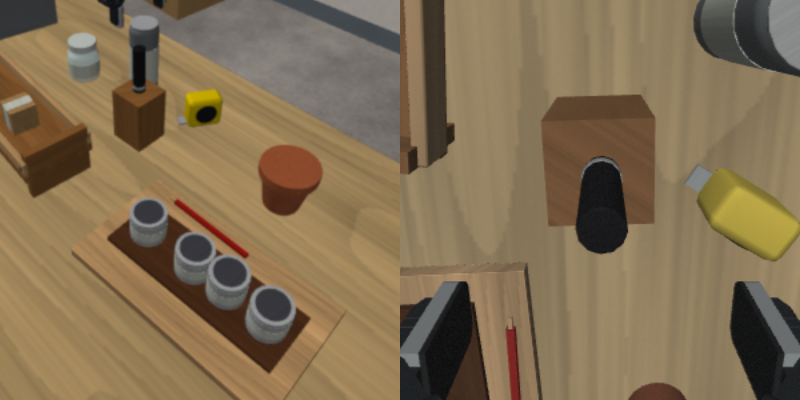

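The scribe stands upright in its block, all four tins are wholly on the strip, and the gripper is clear. I'm handing in.

```bash
python3 -c "
from bench import *
print(job_done())"
```

```text
the job is handed in; nothing more can be done
None
```

I handed the job in at about 61 s: all four tins are wholly on the strip, the whole seam is traced at about 3.5 cm/s with the point some 2 mm above the board, and the scribe is back in its block; the hand-in returned no verdict.

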